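# Fetch the swage block from behind the bench cups

### The job

The grooved steel swage block is stuck behind the three tool containers on the plier stand: first move all three containers, upright, into the white tray, then take the block out and lay it flat in the middle of the black rubber pad, lengthwise along the pad. Then put each container back upright in its own place, where it stood at the start, without tipping any of them and without shoving or tipping the white bottle or the round tin.

Things in the scene. Friction and masses are not known exactly. Their poses are not given: they have to be found in the camera images.
- stand: Fixed wooden plier stand. Base board 10 mm thick, 270 mm wide (its y). Origin on the table; x points to the back: the board spans x -60 to +140 mm, the rail of hanging pliers x +102 to +155 mm, up to 130 mm high. The containers stand in a row along y at x = -31 mm, 55 mm apart (about 10 mm free between them, open in front); the swage block lies behind them at x = +22 mm.
- swage_block: Loose steel bar 95 mm long (its y), 40 mm wide (x), 25 mm high, about 0.7 kg, five half-round grooves across its top. Lies flat on the stand's board, lengthwise behind the row of containers, about 8 mm from them, 60 mm free between it and the pliers. Too long to grip end to end: grip it across its width (x). Origin: centre of the underside, z up.
- bur_cup: Loose round white plastic cup full of thin rotary burs standing on end: cup diameter 45 mm, 61 mm high; the burs rise to 93 mm within 20 mm of the axis. 0.1 to 0.2 kg. Grip the cup's wall. Origin: centre of the underside, z up. Stands on the stand's board in one of the three places of the row.
- file_pot: Loose square dark wooden pot full of needle files standing on end: 42 x 42 mm, 62 mm high, sides along its x and y; the files rise to 93 mm within 20 mm of the axis. 0.14 to 0.28 kg. Grip the pot's sides. Origin: centre of the underside, z up. Stands on the stand's board in one of the three places of the row.
- punch_can: Loose round bare metal can with four ball-headed steel doming punches: can diameter 39 mm, 58 mm high; the ball heads rise to 92 mm within 20 mm of the axis. 0.17 to 0.34 kg. Grip the can's wall. Origin: centre of the underside, z up. Stands on the stand's board in one of the three places of the row.
- tray: Fixed white tray, the side area, empty, 225 mm long (its x), 125 mm wide (its y), walls 4 mm thick and 14 mm high, inner floor 4 mm above the table. Origin: on the table under its middle. It lies to the left or to the right of the stand.
- pad: Fixed black rubber pad, 130 mm long (its y) by 80 mm wide (its x), 12 mm thick, where the swage block goes. Origin: on the table under its middle, so its top is at z = 12 mm. It lies on the other side from the tray.
- bottle: Loose slender white plastic bottle, 44 mm in diameter and 115 mm high, a bystander in front of the stand. Origin: centre of the underside.
- tin: Loose flat round aluminium tin with a glass lid, 54 mm in diameter and 27 mm high, a bystander in front of the stand. Origin: centre of the underside.

How it is judged:
On the way, in this order (a step that is already met when the one before it is completed fails the run):
1. all three containers stand upright in the white tray, let go (x of bur_cup in the frame of tray between -0.105 and 0.105 m and y of bur_cup in the frame of tray between -0.055 and 0.055 m and z of each of bur_cup, file_pot, punch_can in the frame of tray below 0.012 m and angle between each of bur_cup, file_pot, punch_can's own z axis and vertical below 0.15 rad and contact force between each of bur_cup, file_pot, punch_can and the fingers below 0.1 N and linear speed of each of bur_cup, file_pot, punch_can below 0.02 m/s and angular speed of each of bur_cup, file_pot, punch_can below 0.2 rad/s and x of file_pot in the frame of tray between -0.105 and 0.105 m and y of file_pot in the frame of tray between -0.055 and 0.055 m and x of punch_can in the frame of tray between -0.105 and 0.105 m and y of punch_can in the frame of tray between -0.055 and 0.055 m), for 0.2 s.
2. the swage block lies flat on the middle of the rubber pad (within 15 mm, lengthwise along it within 0.2 rad), let go (horizontal distance between swage_block and pad below 0.015 m and angle between the y axis of swage_block and the y axis of pad, either way round below 0.2 rad and angle between swage_block's own z axis and vertical below 0.1 rad and z of swage_block in the frame of pad between 0.008 and 0.017 m and contact force between swage_block and the fingers below 0.1 N and linear speed of swage_block below 0.02 m/s and angular speed of swage_block below 0.2 rad/s), for 0.2 s.
At the end, for the whole second after the job is handed in: Each container stands upright within 15 mm of where it stood at the start, the swage block lies flat on the rubber pad within 15 mm of its middle and within 0.2 rad of its length, all let go and at rest (all of step 2 and distance of each of bur_cup, file_pot, punch_can from where it was at the start of the episode below 0.015 m and angle between each of bur_cup, file_pot, punch_can's own z axis and vertical below 0.1 rad and contact force between each of bur_cup, file_pot, punch_can and the fingers below 0.1 N and linear speed of each of bur_cup, file_pot, punch_can below 0.02 m/s and angular speed of each of bur_cup, file_pot, punch_can below 0.2 rad/s); the robot touches nothing.
It fails at once if one of the three containers, the bottle or the tin is tipped over (angle between any of bur_cup, file_pot, punch_can, bottle, tin's own z axis and vertical above 0.6 rad).
It fails at once if the white bottle or the round tin is shoved more than 25 mm from where it stood (distance of any of bottle, tin from where it was at the start of the episode above 0.025 m).
It also fails if it takes over 141 s, if anything falls off the work surface, if the arm or the gripper's body presses on something with over 40 N, if the wrist force passes 120 N, or if a joint passes its speed limit or range.

### The arm

A 6-joint arm with a two-finger parallel gripper is mounted at the origin on the work surface. World frame = base frame: x ahead of the robot, y to its left, z up, the work surface at z = 0. Lengths are in m, angles in rad, forces in N, time in s.
With the tool pointing down it reaches from about 0.275 to 0.725 m from the base axis. Payload 5.6 kg.
Tool frame: the origin (TCP) lies midway between the tips of the shut fingers; the grasp point (between the pads) lies 19 mm behind it; z points along the fingers, y is the line along which they close (so a half turn about z gives the same grasp; the last joint's range is limited). The gripper opens to 85 mm and grips with 20 to 120 N. Pads are 22 mm wide; open, the fingers measure 114 mm over their backs; the gripper's body (76 mm by 85 mm) begins 54 mm behind the grasp point. The pads swing forward as they close: fully open they stand 13 mm farther back than shut.
Start: joints at [1.604, 0.255, 0.108, 0, -1.424, -0.285], TCP at [0.137, 0.533, 0.231] pointing down, gripper open.
Joint ranges: [-2.95, 2.95], [-1.21, 1.97], [-1.09, 1.5], [-2.87, 1.71], [-2.94, -0.07], [-3.05, 3.05]. Speed limits (rad/s): [2.57, 2.57, 3.14, 3.14, 3.14, 3.14].

### API

Orientations are given as a 3x3 rotation matrix whose columns are the frame's x, y, z axes.
In Python, from workcell import ctrl gives the robot as it stands. The module is installed in compiled form; this text tells all that it offers.
- The arm moves only by the shell command python3 -m handwheel 'ROWS'. ROWS is a JSON object of lists of equal length, an entry for each row: "hand": the opening, from 0 (shut) to 1 (fully open); "offset": the shift along the world's x, y, z scaled (see below), a list of three; "yaw": the turn about the world's z scaled (see below). In form: {"hand": [hand, ...], "offset": [[dx, dy, dz], ...], "yaw": [yaw, ...]}. A call has 1 to 12 rows; each row is the pose to reach, as a shift and turn from the pose commanded when the call began; what a row does not reach only later rows make up. The controller multiplies each number of a shift by 100 cm and each number of a turn by 90 degrees. A row lasts 1/10 s, in which the tool goes at most 50 mm and 8.59 degrees, less where a joint would pass 70% of its speed; a pose out of reach is approached as far as the arm can. A call with a number of a shift or a turn outside -1 to 1 is refused whole. A call with a gripper value outside its range is refused whole. The fingers move at their own pace and stop on an object; the grip force is fixed at half the most. Time passes only in rows, so rows that repeat a pose let the fingers close. It gives the time, the measured TCP pose, the force, the opening and the grip force at its end, in the units of the state.
- ctrl.get_obs(): the state, without advancing time (a new reading comes with each control period).
- ctrl.grab_frame(name): name is "scene" or "side" or "wrist"; returns the picture (480x640x3 uint8, red, green, blue); there is no depth.
- ctrl.calibration(name): a dict with "intrinsics" (3x3 intrinsics, pixels), "rvec" (rotation vector, rad) and "tvec" (3), from world to camera coordinates, as OpenCV has them. Camera axes: x right, y down, z forward; pixel columns grow to the right and rows downward; lengths in m; the calibration is good to about 2 mm. The wrist camera is an equidistant fisheye: a pixel r from the principal point sees the ray r / f radians off the axis. A picture is of the moment at which its call begins: read the wrist's pose just before it. calibration takes no time and is no camera call; for the wrist camera it gives the pose at the moment of the call.
- ctrl.job_done(): hands the job in; it is judged then, once.
Trained networks look in the newest picture that a camera, given by its name, has taken for a name from the list of things; names that differ only in an ending like _2 or _b are one class to them, and where a whole thing is asked for, a point or a joint stands for the part that bears it (a point fixed in the world has none). Each returns a list of dicts, best first, with "conf" (0 to 1); they miss things now and then, are a little off and sometimes report something else, mostly with a low value. They report only what shows in the picture. A call takes as long as a camera call.
- ctrl.search_frame(camera, thing): "rect" ([left, top, right, bottom] in pixels, round what is visible of it).
The state is a dict: "t": time; "joint_positions": joint angles; "joint_vel": joint speeds; "joint_efforts": joint torques, N m; "tcp_pos": TCP position; "tcp_rot": TCP orientation; "wrist_force": force on the tool from outside, world axes, zero at the start; "ft_torque": the same for the moment, N m; "opening": finger opening in m; "gripper_force": force on a finger pad.
Only numpy, scipy, OpenCV 4.12 (cv2) and the standard library are available. Lean on these libraries where they do the work, as an engineer would, in place of code of your own. Each camera call takes 0.05 s, during which the arm holds its last target. There are 200 camera calls.

## Working session

There is one attempt and no reset: what is moved stays moved. The work goes in short steps, Python scripts to look and compute and a shell command to move; the robot and the scene stay as the last step left them, time stands still between calls to the robot, and variables do not carry over. Pictures are saved under pics/ and viewed, at most 14 in all, crops included, and the job is handed in when it is done.

```bash
mkdir -p pics; python3 - <<'E'
from workcell import ctrl
import cv2
for n in("scene","side"):
    cv2.imwrite(f"pics/{n}0.png",ctrl.grab_frame(n)[:,:,::-1])
    c=ctrl.calibration(n);print(n,c)
    for t in "stand swage_block bur_cup file_pot punch_can tray pad bottle tin".split():
        print(t,[( [round(float(v)) for v in d["rect"]],round(d["conf"],2)) for d in ctrl.search_frame(n,t)[:2]])
o=ctrl.get_obs();print(o["t"],o["tcp_pos"],o["tcp_rot"],o["opening"])
E
```

```text
scene {'intrinsics': array([[481.83974873,   0.        , 328.61891972],
       [  0.        , 481.83974873, 238.54607646],
       [  0.        ,   0.        ,   1.        ]]), 'rvec': array([ 1.54792274,  1.78954473, -0.88594983]), 'tvec': array([ 0.0618498 , -0.25287636,  1.23825579])}
stand [([169, 256, 380, 376], 0.75)]
swage_block [([262, 275, 326, 307], 0.69)]
bur_cup [([285, 230, 308, 280], 0.62)]
file_pot [([248, 227, 279, 280], 0.87)]
punch_can [([318, 234, 343, 282], 0.82)]
tray [([124, 193, 234, 275], 0.94)]
pad [([466, 247, 559, 289], 0.64)]
bottle [([358, 179, 381, 239], 0.79)]
tin [([282, 212, 312, 236], 0.58)]
side {'intrinsics': array([[517.5193438 ,   0.        , 325.92847816],
       [  0.        , 517.5193438 , 245.21809214],
       [  0.        ,   0.        ,   1.        ]]), 'rvec': array([ 0.20754465, -2.9115936 ,  1.03609105]), 'tvec': array([0.50169058, 0.08293319, 1.06930328])}
stand [([207, 164, 329, 294], 0.76)]
swage_block [([269, 215, 296, 257], 0.78)]
bur_cup [([295, 209, 318, 247], 0.89)]
file_pot [([304, 190, 323, 226], 0.63)]
punch_can [([293, 227, 312, 267], 0.67)]
tray [([309, 149, 408, 199], 0.71)]
pad [([295, 361, 349, 441], 0.67)]
bottle [([360, 256, 384, 300], 0.77), ([359, 223, 384, 247], 0.28)]
tin [([361, 223, 385, 245], 0.63), ([292, 228, 312, 265], 0.23)]
1.0 [0.13699305 0.53264076 0.23128571] [[ 9.68464010e-01 -2.49153484e-01 -5.05224958e-05]
 [-2.49153485e-01 -9.68464011e-01 -2.52821487e-05]
 [-4.26300835e-05  3.70727070e-05 -9.99999998e-01]] 0.08519957156288323
```

View pics/scene0.png

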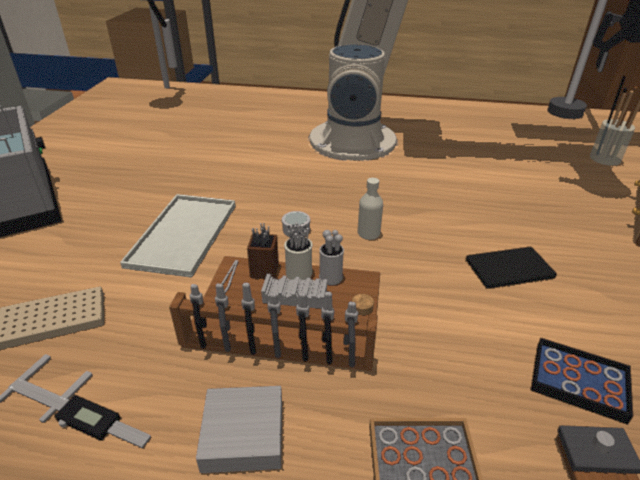

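View pics/side0.png

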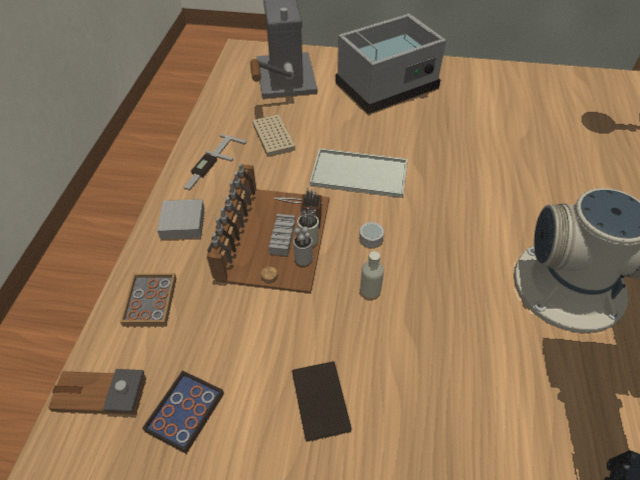

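The scene view has the file pot (263,255), cup (298,258) and can (331,260) in a row in front of the block (294,290). The tray is at the left (180,233), the pad at the right (511,267), and the bottle (370,210) and tin (296,222) are in front of the row. The side view agrees. Next I'll enlarge crops to measure the corners.

```bash
cat > h.py <<'E'
import numpy as np,cv2
from workcell import ctrl
def ray(cam,u,v):
    c=ctrl.calibration(cam);R=cv2.Rodrigues(c["rvec"])[0];K=c["intrinsics"]
    if cam=="wrist":
        x=(u-K[0,2])/K[0,0];y=(v-K[1,2])/K[1,1];r=np.hypot(x,y)
        d=np.array([x/r*np.sin(r),y/r*np.sin(r),np.cos(r)]) if r>0 else np.array([0,0,1.])
    else: d=np.linalg.inv(K)@[u,v,1]
    return -R.T@c["tvec"],R.T@d
def onz(cam,u,v,z):
    o,d=ray(cam,u,v);return o+d*(z-o[2])/d[2]
def proj(cam,P):
    c=ctrl.calibration(cam);R=cv2.Rodrigues(c["rvec"])[0];K=c["intrinsics"]
    p=np.atleast_2d(P)@R.T+c["tvec"].ravel()
    if cam=="wrist":
        rr=np.hypot(p[:,0],p[:,1]);th=np.arctan2(rr,p[:,2]);q=p[:,:2]/np.maximum(rr,1e-9)[:,None]*th[:,None]
    else: q=p[:,:2]/p[:,2:]
    return q*[K[0,0],K[1,1]]+K[:2,2]
E
python3 - <<'E'
from h import *
a=cv2.imread("pics/scene0.png");b=cv2.imread("pics/side0.png")
for i,im,x,y,w,h in((1,a,160,170,240,180),(2,b,200,140,200,150)):
    cv2.imwrite(f"pics/crop{i}.png",cv2.resize(im[y:y+h,x:x+w],(800,600),interpolation=cv2.INTER_CUBIC))
# colour masks -> quad corners of tray and pad
for cam,im in(("scene",a),("side",b)):
    for n,rect,z in(("tray",(124,193,234,275) if cam=="scene" else (309,149,408,199),.014),("pad",(466,247,559,289) if cam=="scene" else (290,358,353,443),.012)):
        l,t,r,bt=rect;s=im[t-4:bt+4,l-4:r+4]
        hsv=cv2.cvtColor(s,cv2.COLOR_BGR2HSV)
        m=((hsv[...,1]<70)&(hsv[...,2]>110)) if n=="tray" else hsv[...,2]<75
        m=cv2.morphologyEx(m.astype(np.uint8),cv2.MORPH_OPEN,np.ones((3,3)))
        c=max(cv2.findContours(m,0,2)[0],key=cv2.contourArea)
        q=cv2.minEnclosingTriangle(c) and cv2.approxPolyDP(cv2.convexHull(c),4,True)[:,0]+[l-4,t-4]
        W=np.array([onz(cam,*p,z)[:2] for p in q])
        rc=cv2.minAreaRect(np.array([onz(cam,p[0][0]+l-4,p[0][1]+t-4,z)[:2] for p in c],np.float32))
        print(cam,n,q.tolist(),W.round(3).tolist(),rc)
for n,h in dict(swage_block=.0225+.0,bur_cup=.05,file_pot=.05,punch_can=.05,bottle=.055,tin=.0135).items():
    r={c:ctrl.search_frame(c,n)[0]["rect"] for c in("scene","side")}
    A=[];B=[]
    for c,q in r.items():
        o,d=ray(c,(q[0]+q[2])/2,(q[1]+q[3])/2);d/=np.linalg.norm(d);M=np.eye(3)-np.outer(d,d);A.append(M);B.append(M@o)
    print(n,np.linalg.solve(sum(A),sum(B)).round(4))
E
```

```text
scene tray [[234, 201], [190, 271], [121, 263], [178, 198]] [[0.356, -0.206], [0.576, -0.214], [0.574, -0.334], [0.363, -0.32]] ((0.4635106921195984, -0.2705537676811218), (0.125206857919693, 0.22767329216003418), 87.56316375732422)
scene pad [[555, 276], [486, 287], [466, 257], [530, 247]] [[0.492, 0.384], [0.538, 0.266], [0.464, 0.241], [0.416, 0.358]] ((0.47770169377326965, 0.31336236000061035), (0.08583426475524902, 0.13372308015823364), 20.839763641357422)
side tray [[310, 178], [318, 152], [406, 162], [402, 193]] [[0.577, -0.224], [0.573, -0.321], [0.351, -0.315], [0.355, -0.205]] ((0.46322086453437805, -0.2638774514198303), (0.11388285458087921, 0.22563448548316956), 87.87605285644531)
side pad [[333, 362], [350, 430], [306, 440], [293, 370]] [[0.459, 0.246], [0.414, 0.365], [0.484, 0.392], [0.528, 0.272]] ((0.4712052047252655, 0.3193657398223877), (0.07783586531877518, 0.13061179220676422), 20.819259643554688)
swage_block [ 0.6054 -0.0322  0.0197]
bur_cup [ 0.5537 -0.0383  0.0495]
file_pot [ 0.5483 -0.0966  0.0458]
punch_can [0.553  0.0167 0.0504]
bottle [0.4033 0.0707 0.0511]
tin [ 0.4126 -0.0674  0.0139]
```

View pics/crop1.png

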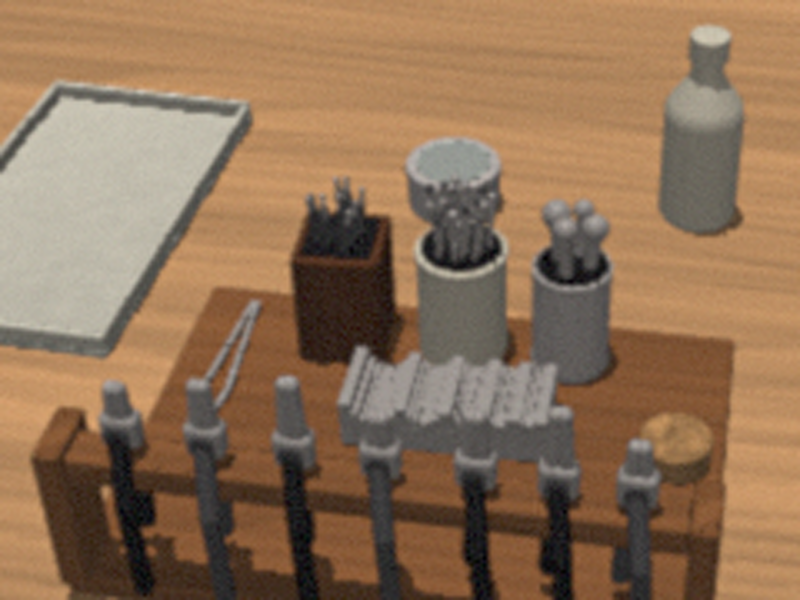

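View pics/crop2.png

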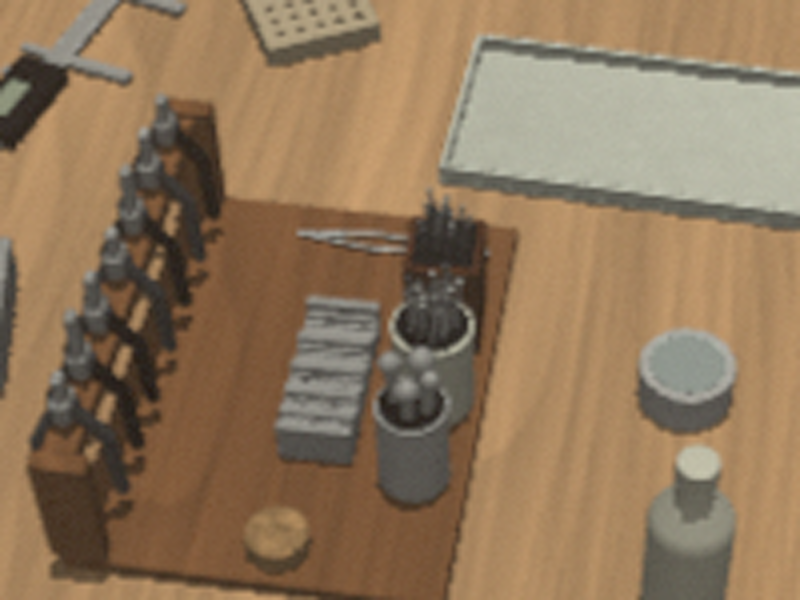

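The crops show the stand's front edge corners at scene (224.5,257) and (380,272.6), and at side (329,197.5) and (312,290). The block lies parallel to the edge. I'll fit the stand pose from these points and the containers.

```bash
python3 - <<'E'
from h import *
for c,p,q in(("scene",(224.5,257),(379.9,272.6)),("side",(329.2,197.5),(311.7,290))):
    P=onz(c,*p,.01)[:2];Q=onz(c,*q,.01)[:2];d=Q-P;print(c,P.round(4),Q.round(4),np.linalg.norm(d).round(4),"yaw",np.degrees(np.arctan2(-d[0],d[1])).round(2))
    a=np.arctan2(-d[0],d[1]);X=np.array([np.cos(a),np.sin(a)]);Y=np.array([-X[1],X[0]]);O=(P+Q)/2+.06*X
    for k in(-1,0,1):print((O-.031*X+.055*k*Y).round(4))
# rim centres read from crops (z=rim)
for n,s,e,z in(("file",(343,235),(446,270),.072),("cup",(462,250),(433,325),.071),("can",(571,265),(412,403),.068)):
    print(n,onz("scene",160+s[0]*.3,170+s[1]*.3,z)[:2].round(4),onz("side",200+e[0]*.25,140+e[1]*.25,z)[:2].round(4))
# block top corners, scene far-left,far-right ; side 4 corners
print("block",[onz("scene",160+x*.3,170+y*.3,.035)[:2].round(4) for x,y in((360,348),(553,370),(345,403))],[onz("side",200+x*.25,140+y*.25,.035)[:2].round(4) for x,y in((308,298),(380,303),(352,433),(277,424))])
E
```

```text
scene [ 0.527  -0.1715] [0.5266 0.0952] 0.2667 yaw 0.1
[ 0.5559 -0.0931]
[ 0.5558 -0.0381]
[0.5557 0.0169]
side [ 0.5232 -0.1698] [0.5225 0.094 ] 0.2638 yaw 0.14
[ 0.552  -0.0928]
[ 0.5518 -0.0378]
[0.5517 0.0172]
file [ 0.5509 -0.0941] [ 0.5488 -0.0745]
cup [ 0.5522 -0.0363] [ 0.5494 -0.0355]
can [0.5517 0.0156] [0.5519 0.016 ]
block [array([ 0.5882, -0.0789]), array([0.5895, 0.0129]), array([ 0.6263, -0.0767])] [array([ 0.6271, -0.077 ]), array([ 0.587, -0.079]), array([0.5851, 0.0138]), array([0.6253, 0.0134])]
```

```bash
python3 -m handwheel '{"hand":[1,1,1,1,1,1,1,1,1,1,1,1],"offset":[[0.415,-0.624,0.02],[0.415,-0.624,0.02],[0.415,-0.624,0.02],[0.415,-0.624,0.02],[0.415,-0.624,0.02],[0.415,-0.624,0.02],[0.415,-0.624,0.02],[0.415,-0.624,0.02],[0.415,-0.624,0.02],[0.415,-0.624,0.02],[0.415,-0.624,0.02],[0.415,-0.624,0.02]],"yaw":[-0.839,-0.839,-0.839,-0.839,-0.839,-0.839,-0.839,-0.839,-0.839,-0.839,-0.839,-0.839]}'
```

```text
t: 2.8
tcp_pos: [0.47, 0.0312, 0.2477]
tcp_rot: [[0.001, -1.0, 0.001], [-1.0, -0.001, 0.0], [-0.0, -0.001, -1.0]]
wrist_force: [0.2, 2.0, 0.2]
opening: 0.085
gripper_force: 0.0
```

```bash
python3 -m handwheel '{"hand":[1,1,1,1],"offset":[[0.03,-0.07,0.05],[0.03,-0.07,0.05],[0.03,-0.07,0.05],[0.03,-0.07,0.05]],"yaw":[0,0,0,0]}'; python3 - <<'E'
from h import *
cv2.imwrite("pics/w1.png",ctrl.grab_frame("wrist")[:,:,::-1])
for n in "swage_block bur_cup file_pot punch_can tray pad bottle tin".split():
    print(n,[(np.round(d["rect"]),round(d["conf"],2)) for d in ctrl.search_frame("wrist",n)[:1]])
c=ctrl.calibration("wrist");print(c["intrinsics"],-cv2.Rodrigues(c["rvec"])[0].T@c["tvec"]);print(ctrl.get_obs()["tcp_pos"],ctrl.get_obs()["t"])
for n,x,y,z in(("f",.552,-.092,.072),("c",.552,-.037,.071),("p",.552,.016,.068),("block",.606,-.032,.035),("tray",.463,-.267,.004),("tin",.4126,-.0674,.027)):print(n,proj("wrist",[x,y,z]).round(1))
E
```

```text
t: 3.2
tcp_pos: [0.4994, -0.0373, 0.2972]
tcp_rot: [[-0.001, -1.0, 0.0], [-1.0, 0.001, 0.001], [-0.001, -0.0, -1.0]]
wrist_force: [-0.0, -0.1, 0.2]
opening: 0.0856
gripper_force: 0.0
swage_block [(array([196., 150., 241., 237.]), 0.91)]
bur_cup [(array([243., 166., 290., 217.]), 0.6)]
file_pot [(array([240., 119., 287., 162.]), 0.69)]
punch_can [(array([244., 214., 288., 269.]), 0.56)]
tray [(array([247.,   0., 440.,  50.]), 0.72)]
pad []
bottle [(array([367., 253., 415., 319.]), 0.98)]
tin [(array([364., 139., 410., 182.]), 0.92)]
[[371.64829954   0.         312.63471637]
 [  0.         371.64829954 233.27834146]
 [  0.           0.           1.        ]] [ 0.49931785 -0.11244817  0.43930319]
[ 0.49896144 -0.03628491  0.29719957] 3.65
f [[259.3 141.6]]
c [[260.8 195.7]]
p [[263.  244.1]]
block [[218.3 194.2]]
tray [[344.1  -5.8]]
tin [[389.7 161.9]]
```

View pics/w1.png

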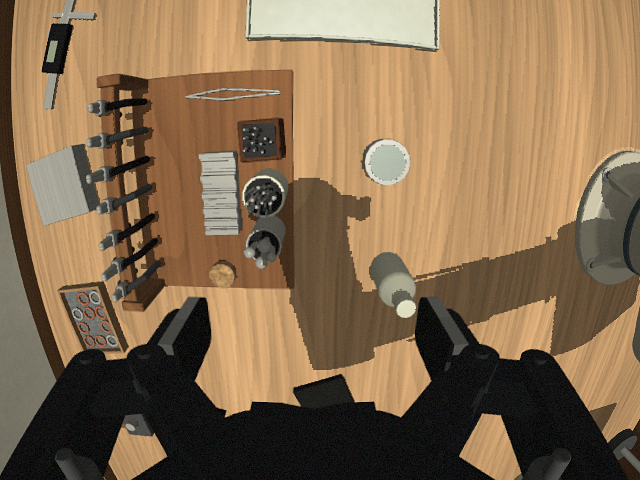

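The wrist view agrees with the estimates: pot (260,140), cup (264,195), can (264,242), block (220,193), all within about 3 px of prediction. I'll grasp the file pot, closing along x.

```bash
python3 -m handwheel '{"hand":[1,1,1,1,1,1,1,1,0,0,0,0],"offset":[[0.052,-0.057,-0.13],[0.052,-0.057,-0.13],[0.052,-0.057,-0.13],[0.052,-0.057,-0.13],[0.052,-0.057,-0.17],[0.052,-0.057,-0.22],[0.052,-0.057,-0.259],[0.052,-0.057,-0.259],[0.052,-0.057,-0.259],[0.052,-0.057,-0.259],[0.052,-0.057,-0.259],[0.052,-0.057,-0.259]],"yaw":[0,0,0,0,0,0,0,0,0,0,0,0]}'
```

```text
t: 4.85
tcp_pos: [0.5532, -0.0937, 0.0414]
tcp_rot: [[0.002, -1.0, 0.005], [-1.0, -0.002, -0.0], [0.0, -0.005, -1.0]]
wrist_force: [-0.6, 1.4, 7.1]
opening: 0.0417
gripper_force: 60.1
```

```bash
python3 -m handwheel '{"hand":[0,0,0,0,0,0,0,0,0,0,0,0],"offset":[[0,0,0.02],[0,0,0.05],[0,0,0.085],[0,0,0.11],[-0.015,-0.035,0.11],[-0.03,-0.07,0.11],[-0.045,-0.105,0.11],[-0.06,-0.14,0.11],[-0.075,-0.175,0.11],[-0.089,-0.201,0.11],[-0.089,-0.201,0.08],[-0.089,-0.201,0.045]],"yaw":[0,0,0,0,0,0,0,0,0,0,0,0]}'; python3 -m handwheel '{"hand":[0,0,0],"offset":[[0,0,-0.02],[0,0,-0.035],[0,0,-0.035]],"yaw":[0,0,0]}'; python3 - <<'E'
from h import *
cv2.imwrite("pics/s1.png",cv2.resize(ctrl.grab_frame("side")[100:280,200:440,::-1],(800,600)))
E
```

```text
t: 6.05
tcp_pos: [0.4632, -0.2963, 0.0852]
tcp_rot: [[-0.001, -1.0, 0.006], [-1.0, 0.001, -0.002], [0.002, -0.006, -1.0]]
wrist_force: [0.3, 0.6, -3.1]
opening: 0.0421
gripper_force: 60.0
t: 6.35
tcp_pos: [0.4609, -0.2942, 0.0471]
tcp_rot: [[0.001, -1.0, -0.003], [-1.0, -0.001, 0.002], [-0.002, 0.003, -1.0]]
wrist_force: [-0.1, 0.3, -1.2]
opening: 0.0415
gripper_force: 59.9
```

View pics/s1.png

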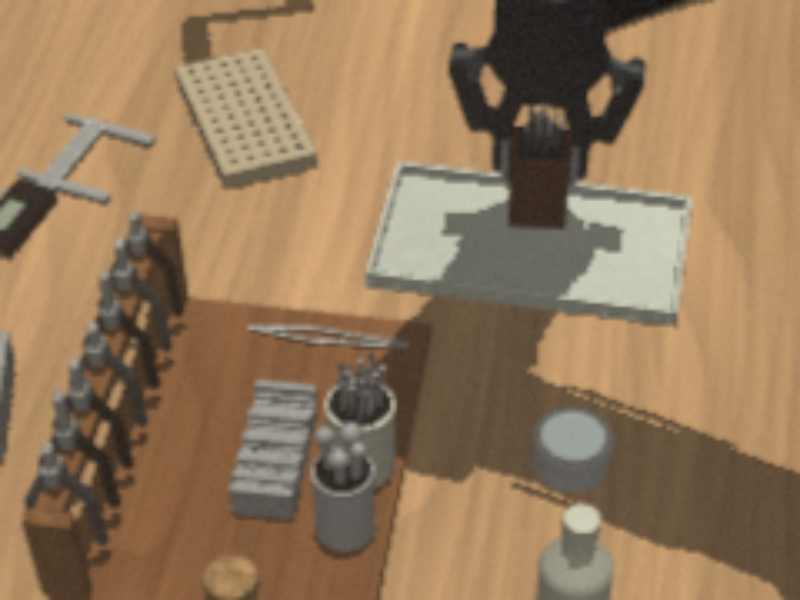

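The pot (540,175 in the crop) is held upright over the tray, clear of its walls. I'll lower it and watch the force.

```bash
python3 -m handwheel '{"hand":[0,0,0],"offset":[[0,0,-0.008],[0,0,-0.011],[0,0,-0.011]],"yaw":[0,0,0]}'; python3 -m handwheel '{"hand":[0,0],"offset":[[0,0,-0.002],[0,0,-0.002]],"yaw":[0,0]}'
```

```text
t: 6.7
tcp_pos: [0.4621, -0.2947, 0.0374]
tcp_rot: [[0.001, -1.0, 0.0], [-1.0, -0.001, 0.0], [-0.0, -0.0, -1.0]]
wrist_force: [0.3, 0.4, -1.1]
opening: 0.0416
gripper_force: 59.9
t: 6.9
tcp_pos: [0.4624, -0.2949, 0.0355]
tcp_rot: [[0.001, -1.0, 0.001], [-1.0, -0.001, -0.0], [0.0, -0.001, -1.0]]
wrist_force: [-0.3, -0.3, -2.5]
opening: 0.0419
gripper_force: 60.0
```

```bash
python3 -m handwheel '{"hand":[0,0],"offset":[[0,0,-0.002],[0,0,-0.002]],"yaw":[0,0]}';  python3 -m handwheel '{"hand":[0,0],"offset":[[0,0,-0.002],[0,0,-0.002]],"yaw":[0,0]}'
```

```text
t: 7.1
tcp_pos: [0.4624, -0.2949, 0.0354]
tcp_rot: [[0.002, -1.0, 0.001], [-1.0, -0.002, -0.001], [0.001, -0.001, -1.0]]
wrist_force: [-4.7, 4.2, 12.0]
opening: 0.0416
gripper_force: 61.2
t: 7.3
tcp_pos: [0.4624, -0.295, 0.0353]
tcp_rot: [[0.002, -1.0, 0.002], [-1.0, -0.002, -0.002], [0.002, -0.002, -1.0]]
wrist_force: [-8.3, 8.5, 25.4]
opening: 0.0418
gripper_force: 62.3
```

```bash
python3 -m handwheel '{"hand":[0,1,1,1,1,1,1,1,1,1,1,1],"offset":[[0,0,0.004],[0,0,0.004],[0,0,0.004],[0,0,0.004],[0,0,0.05],[0,0,0.1],[0,0,0.13],[0.015,0.045,0.13],[0.03,0.09,0.13],[0.045,0.135,0.13],[0.06,0.18,0.13],[0.075,0.225,0.13]],"yaw":[0,0,0,0,0,0,0,0,0,0,0,0]}'; python3 -m handwheel '{"hand":[1,1,1,1,1,1,0,0,0,0],"offset":[[0.013,0.033,0],[0.013,0.033,-0.03],[0.013,0.033,-0.07],[0.013,0.033,-0.11],[0.013,0.033,-0.123],[0.013,0.033,-0.123],[0.013,0.033,-0.123],[0.013,0.033,-0.123],[0.013,0.033,-0.123],[0.013,0.033,-0.123]],"yaw":[0,0,0,0,0,0,0,0,0,0]}'
```

```text
t: 8.5
tcp_pos: [0.5374, -0.068, 0.1611]
tcp_rot: [[0.001, -1.0, -0.0], [-1.0, -0.001, -0.0], [0.0, 0.0, -1.0]]
wrist_force: [1.0, -1.4, 1.1]
opening: 0.0852
gripper_force: 0.0
t: 9.5
tcp_pos: [0.5514, -0.0367, 0.04]
tcp_rot: [[0.001, -1.0, 0.003], [-1.0, -0.001, 0.0], [-0.0, -0.003, -1.0]]
wrist_force: [-0.7, 0.2, 5.0]
opening: 0.0426
gripper_force: 61.1
```

```bash
python3 -m handwheel '{"hand":[0,0,0,0,0,0,0,0,0,0,0,0],"offset":[[0,0,0.02],[0,0,0.05],[0,0,0.085],[0,0,0.11],[-0.022,-0.029,0.11],[-0.044,-0.058,0.11],[-0.066,-0.087,0.11],[-0.088,-0.116,0.11],[-0.11,-0.145,0.11],[-0.132,-0.174,0.11],[-0.151,-0.202,0.11],[-0.151,-0.202,0.08]],"yaw":[0,0,0,0,0,0,0,0,0,0,0,0]}'; python3 -m handwheel '{"hand":[0,0,0,0],"offset":[[0,0,-0.035],[0,0,-0.065],[0,0,-0.075],[0,0,-0.075]],"yaw":[0,0,0,0]}'; python3 - <<'E'
from h import *
a=ctrl.grab_frame("side")[100:280,200:440,::-1];b=ctrl.grab_frame("scene")[170:310,110:350,::-1]
cv2.imwrite("pics/s2.png",np.vstack([cv2.resize(a,(400,300)),cv2.resize(b,(400,300))]))
E
```

```text
t: 10.7
tcp_pos: [0.3999, -0.2421, 0.1218]
tcp_rot: [[-0.002, -1.0, 0.008], [-1.0, 0.002, -0.004], [0.004, -0.008, -1.0]]
wrist_force: [2.2, 0.9, -1.7]
opening: 0.0422
gripper_force: 61.3
t: 11.1
tcp_pos: [0.3983, -0.2386, 0.0426]
tcp_rot: [[0.001, -1.0, -0.003], [-1.0, -0.001, 0.001], [-0.001, 0.003, -1.0]]
wrist_force: [-0.5, -1.2, -0.7]
opening: 0.0424
gripper_force: 61.2
```

View pics/s2.png

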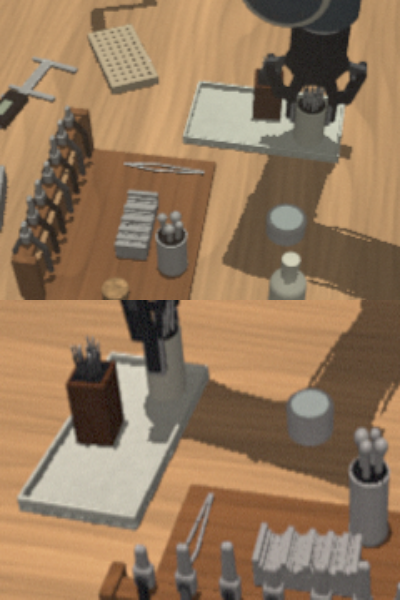

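Both containers are upright. The cup is held just above the tray, inside its wall. I'll lower it with a small shift inward.

```bash
python3 -m handwheel '{"hand":[0,0,0],"offset":[[0,-0.004,-0.004],[0,-0.004,-0.008],[0,-0.004,-0.008]],"yaw":[0,0,0]}'; python3 -m handwheel '{"hand":[0,0],"offset":[[0,0,-0.003],[0,0,-0.003]],"yaw":[0,0]}'
```

```text
t: 11.5
tcp_pos: [0.3991, -0.2428, 0.0352]
tcp_rot: [[0.001, -1.0, 0.0], [-1.0, -0.001, 0.0], [-0.0, -0.0, -1.0]]
wrist_force: [0.3, -0.5, -2.5]
opening: 0.0425
gripper_force: 61.2
t: 11.7
tcp_pos: [0.3995, -0.2431, 0.0339]
tcp_rot: [[0.002, -1.0, 0.001], [-1.0, -0.002, -0.001], [0.001, -0.001, -1.0]]
wrist_force: [-3.2, 3.2, 12.4]
opening: 0.0425
gripper_force: 62.6
```

```bash
python3 -m handwheel '{"hand":[0,1,1,1,1,1,1,1,1,1,1,1],"offset":[[0,0,0.002],[0,0,0.002],[0,0,0.002],[0,0,0.002],[0,0,0.05],[0,0,0.1],[0,0,0.13],[0.025,0.042,0.13],[0.05,0.084,0.13],[0.075,0.126,0.13],[0.1,0.168,0.13],[0.125,0.21,0.13]],"yaw":[0,0,0,0,0,0,0,0,0,0,0,0]}'; python3 -m handwheel '{"hand":[1,1,1,1,1,1,1,0,0,0,0],"offset":[[0.028,0.049,0],[0.028,0.049,0],[0.028,0.049,-0.03],[0.028,0.049,-0.07],[0.028,0.049,-0.11],[0.028,0.049,-0.125],[0.028,0.049,-0.125],[0.028,0.049,-0.125],[0.028,0.049,-0.125],[0.028,0.049,-0.125],[0.028,0.049,-0.125]],"yaw":[0,0,0,0,0,0,0,0,0,0,0]}'
```

```text
t: 12.9
tcp_pos: [0.5248, -0.0309, 0.1623]
tcp_rot: [[0.001, -1.0, 0.0], [-1.0, -0.001, -0.0], [0.0, -0.0, -1.0]]
wrist_force: [1.3, -2.0, 1.6]
opening: 0.0856
gripper_force: 0.0
t: 14.0
tcp_pos: [0.5528, 0.0164, 0.0388]
tcp_rot: [[0.001, -1.0, 0.002], [-1.0, -0.001, 0.0], [-0.0, -0.002, -1.0]]
wrist_force: [-2.4, 0.1, 5.5]
opening: 0.0366
gripper_force: 59.7
```

```bash
python3 -m handwheel '{"hand":[0,0,0,0,0,0,0,0,0,0,0,0],"offset":[[0,0,0.02],[0,0,0.05],[0,0,0.085],[0,0,0.12],[-0.003,-0.035,0.12],[-0.006,-0.073,0.12],[-0.009,-0.111,0.12],[-0.012,-0.149,0.12],[-0.015,-0.187,0.12],[-0.018,-0.225,0.12],[-0.023,-0.264,0.12],[-0.023,-0.264,0.09]],"yaw":[0,0,0,0,0,0,0,0,0,0,0,0]}'; python3 -m handwheel '{"hand":[0,0,0,0,0],"offset":[[0,0,-0.035],[0,0,-0.065],[0,0,-0.085],[0,0,-0.092],[0,0,-0.092]],"yaw":[0,0,0,0,0]}'; python3 -m handwheel '{"hand":[0,0],"offset":[[0,0,-0.004],[0,0,-0.005]],"yaw":[0,0]}'
```

```text
t: 15.2
tcp_pos: [0.5308, -0.2529, 0.1309]
tcp_rot: [[-0.003, -1.0, 0.008], [-1.0, 0.003, -0.004], [0.004, -0.008, -1.0]]
wrist_force: [0.4, 0.7, -2.7]
opening: 0.0364
gripper_force: 61.0
t: 15.7
tcp_pos: [0.5286, -0.2476, 0.035]
tcp_rot: [[0.001, -1.0, -0.002], [-1.0, -0.001, 0.0], [-0.0, 0.002, -1.0]]
wrist_force: [0.6, 0.0, -2.7]
opening: 0.0367
gripper_force: 61.0
t: 15.9
tcp_pos: [0.5304, -0.2482, 0.0328]
tcp_rot: [[0.002, -1.0, 0.003], [-1.0, -0.002, -0.002], [0.002, -0.003, -1.0]]
wrist_force: [-4.3, 2.8, 12.1]
opening: 0.0363
gripper_force: 61.9
```

```bash
python3 -m handwheel '{"hand":[0,1,1,1,1,1,1,1,1,1,1,1],"offset":[[0,0,0.002],[0,0,0.002],[0,0,0.002],[0,0,0.002],[0,0,0.05],[0,0,0.1],[0,0,0.15],[0.01,0.04,0.18],[0.03,0.08,0.2],[0.05,0.12,0.22],[0.05,0.12,0.22],[0.05,0.12,0.22]],"yaw":[0,0,0,0,0,0,0,0,0,0,0,0]}';python3 - <<'E'
from h import *
cv2.imwrite("pics/w2.png",ctrl.grab_frame("wrist")[:,:,::-1])
print(ctrl.get_obs()["tcp_pos"])
for n in ["swage_block"]:print(np.round(ctrl.search_frame("wrist",n)[0]["rect"]))
print(proj("wrist",[[.606+i*.02,-.032+j*.0475,.035] for i in(-1,1) for j in(-1,1)]+[[.463,-.267,.004]]).round(0))
E
```

```text
t: 17.1
tcp_pos: [0.5796, -0.1268, 0.2504]
tcp_rot: [[0.003, -1.0, 0.001], [-1.0, -0.003, 0.0], [-0.0, -0.001, -1.0]]
wrist_force: [-0.3, 0.3, -0.6]
opening: 0.0851
gripper_force: 0.0
[ 0.5790027  -0.12764694  0.24986585]
[267. 236. 305. 324.]
[[305. 246.]
 [306. 326.]
 [266. 246.]
 [270. 325.]
 [423.  66.]]
```

View pics/w2.png

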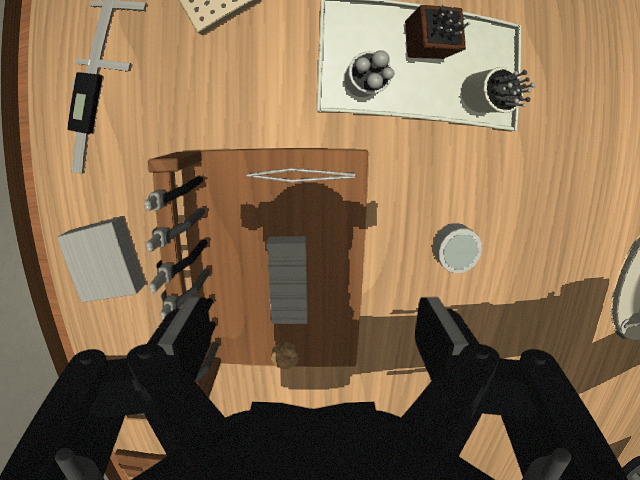

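All three containers stand upright in the tray: can (370,73), pot (437,33), cup (500,90). The block (286,280) is straight and matches the prediction. I'll grasp it across its width.

```bash
python3 -m handwheel '{"hand":[1,1,1,1,1,1,1,0,0,0,0,0],"offset":[[0.013,0.047,-0.02],[0.027,0.094,-0.05],[0.027,0.094,-0.1],[0.027,0.094,-0.15],[0.027,0.094,-0.2],[0.027,0.094,-0.237],[0.027,0.094,-0.237],[0.027,0.094,-0.237],[0.027,0.094,-0.237],[0.027,0.094,-0.237],[0.027,0.094,-0.237],[0.027,0.094,-0.237]],"yaw":[0,0,0,0,0,0,0,0,0,0,0,0]}'
```

```text
t: 18.4
tcp_pos: [0.6075, -0.0338, 0.0163]
tcp_rot: [[0.002, -1.0, 0.004], [-1.0, -0.002, 0.0], [-0.0, -0.004, -1.0]]
wrist_force: [-1.0, -0.2, 6.1]
opening: 0.0386
gripper_force: 64.5
```

```bash
python3 -m handwheel '{"hand":[0,0,0,0,0,0,0,0,0,0,0,0],"offset":[[0,0,0.02],[0,0,0.05],[0,0,0.09],[-0.005,0.015,0.12],[-0.02,0.05,0.12],[-0.034,0.09,0.12],[-0.049,0.13,0.12],[-0.064,0.17,0.12],[-0.08,0.21,0.12],[-0.095,0.25,0.12],[-0.11,0.29,0.12],[-0.125,0.33,0.12]],"yaw":[0,0,0,0,0,0.04,0.08,0.12,0.16,0.2,0.232,0.232]}'; python3 -m handwheel '{"hand":[0,0,0,0,0],"offset":[[-0.007,0.02,0],[-0.007,0.02,-0.03],[-0.007,0.02,-0.06],[-0.007,0.02,-0.08],[-0.007,0.02,-0.08]],"yaw":[0,0,0,0,0]}'; python3 - <<'E'
from h import *
a=ctrl.grab_frame("side")[330:465,220:400,::-1];b=ctrl.grab_frame("scene")[180:315,420:600,::-1]
cv2.imwrite("pics/s3.png",np.hstack([cv2.resize(a,(400,300),interpolation=2),cv2.resize(b,(400,300),interpolation=2)]))
cv2.imwrite("pics/w3.png",ctrl.grab_frame("wrist")[:,:,::-1])
E
```

```text
t: 19.6
tcp_pos: [0.4794, 0.2975, 0.1333]
tcp_rot: [[0.358, -0.934, -0.001], [-0.934, -0.358, 0.0], [-0.001, 0.001, -1.0]]
wrist_force: [1.4, 0.9, -6.2]
opening: 0.0386
gripper_force: 62.9
t: 20.1
tcp_pos: [0.4713, 0.3142, 0.0498]
tcp_rot: [[0.357, -0.934, -0.007], [-0.934, -0.357, -0.005], [0.002, 0.008, -1.0]]
wrist_force: [-1.0, -1.1, -6.8]
opening: 0.0386
gripper_force: 62.8
```

View pics/s3.png

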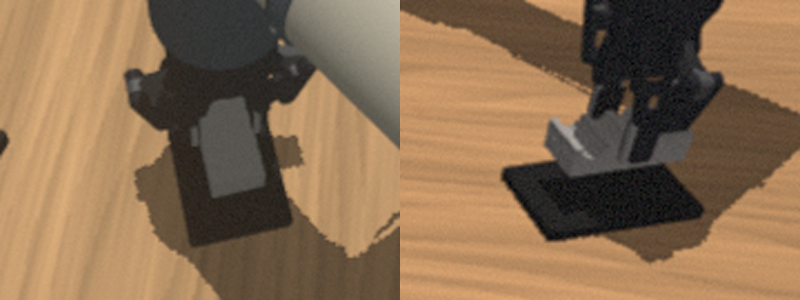

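The block (235,150 on the left, 620,150 on the right) is held level over the pad and aligned with it. Lowering it now.

```bash
python3 -m handwheel '{"hand":[0,0,0,0,0],"offset":[[0,0,-0.015],[0,0,-0.026],[0,0,-0.032],[0,0,-0.034],[0,0,-0.034]],"yaw":[0,0,0,0,0]}'; python3 -m handwheel '{"hand":[0,0],"offset":[[0,0,-0.002],[0,0,-0.003]],"yaw":[0,0]}'
```

```text
t: 20.75
tcp_pos: [0.4743, 0.3163, 0.0194]
tcp_rot: [[0.358, -0.934, 0.0], [-0.934, -0.358, -0.0], [0.0, -0.0, -1.0]]
wrist_force: [-0.1, -0.3, -5.7]
opening: 0.0385
gripper_force: 62.9
t: 20.95
tcp_pos: [0.4748, 0.3168, 0.0182]
tcp_rot: [[0.358, -0.934, 0.002], [-0.934, -0.358, 0.001], [-0.0, -0.002, -1.0]]
wrist_force: [-6.5, -1.1, 10.2]
opening: 0.0389
gripper_force: 65.1
```

```bash
python3 -m handwheel '{"hand":[0,1,1,1,1,1,1,1,1,1,1,1],"offset":[[0,0,0.002],[0,0,0.002],[0,0,0.002],[0,0,0.002],[0,0,0.05],[0,0,0.1],[0,0,0.15],[0.005,-0.05,0.18],[0.01,-0.1,0.2],[0.02,-0.15,0.2],[0.025,-0.2,0.2],[0.03,-0.25,0.2]],"yaw":[0,0,0,0,0,0,0,0,-0.08,-0.16,-0.232,-0.232]}'; python3 -m handwheel '{"hand":[1,1,1,1,1,1,1,1],"offset":[[0.005,-0.05,0],[0.01,-0.1,0],[0.015,-0.15,0],[0.02,-0.2,0],[0.023,-0.25,0],[0.026,-0.3,0],[0.026,-0.315,0],[0.026,-0.315,0]],"yaw":[0,0,0,0,0,0,0,0]}'; python3 - <<'E'
from h import *
a=ctrl.grab_frame("side")[330:465,220:400,::-1];b=ctrl.grab_frame("scene")[180:315,420:600,::-1]
cv2.imwrite("pics/s4.png",np.hstack([cv2.resize(a,(400,300),interpolation=2),cv2.resize(b,(400,300),interpolation=2)]))
for c in("side","scene"):print(ctrl.search_frame(c,"swage_block")[:1])
# predicted pixels (crop coords) of block top corners for block at pad centre
a=np.radians(21);X=np.array([np.cos(a),np.sin(a)]);Y=np.array([-X[1],X[0]])
P=[np.r_[np.array([.4745,.3165])+i*.02*X+j*.0475*Y,.037] for i,j in((-1,-1),(-1,1),(1,1),(1,-1))]
print(((proj("side",P)-[220,330])*400/180).round(),((proj("scene",P)-[420,180])*400/180+[400,0]).round())
E
```

```text
t: 22.15
tcp_pos: [0.5031, 0.0775, 0.2172]
tcp_rot: [[-0.002, -1.0, 0.002], [-1.0, 0.002, 0.001], [-0.001, -0.002, -1.0]]
wrist_force: [1.8, 0.1, 0.2]
opening: 0.0853
gripper_force: 0.0
t: 22.95
tcp_pos: [0.5285, -0.2381, 0.2159]
tcp_rot: [[-0.003, -1.0, -0.0], [-1.0, 0.003, -0.0], [0.0, 0.0, -1.0]]
wrist_force: [0.8, 0.6, 0.3]
opening: 0.0852
gripper_force: 0.0
[]
[{'rect': [483.5, 246.4, 548.0, 273.9], 'conf': 0.84}]
[[231.  76.]
 [259. 190.]
 [207. 202.]
 [182.  86.]] [[541. 156.]
 [653. 140.]
 [683. 172.]
 [568. 189.]]
```

View pics/s4.png

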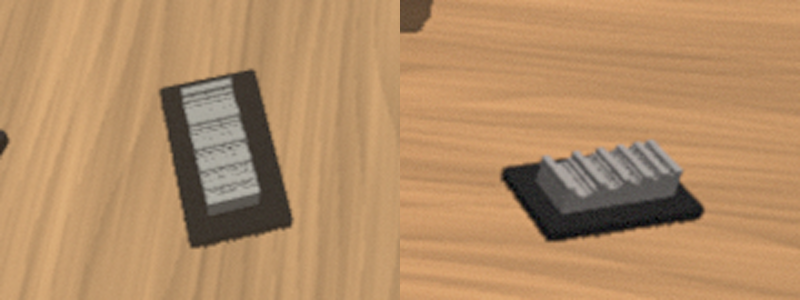

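The block lies flat in the middle of the pad, and its corners match the prediction within 2 px. Next I'll check the TCP and the containers' positions in the tray.

```bash
python3 - <<'E'
from h import *
print(ctrl.get_obs()["tcp_pos"])
E
```

```text
[ 0.52904042 -0.2346173   0.21655605]
```

```bash
python3 -m handwheel '{"hand":[1,1,1,1,1,1,0,0,0,0],"offset":[[0.001,-0.0135,-0.04],[0.001,-0.0135,-0.08],[0.001,-0.0135,-0.12],[0.001,-0.0135,-0.16],[0.001,-0.0135,-0.184],[0.001,-0.0135,-0.184],[0.001,-0.0135,-0.184],[0.001,-0.0135,-0.184],[0.001,-0.0135,-0.184],[0.001,-0.0135,-0.184]],"yaw":[0,0,0,0,0,0,0,0,0,0]}'
```

```text
t: 24.15
tcp_pos: [0.5306, -0.2494, 0.0343]
tcp_rot: [[0.001, -1.0, 0.003], [-1.0, -0.001, -0.001], [0.001, -0.003, -1.0]]
wrist_force: [-1.9, 1.8, 5.3]
opening: 0.0363
gripper_force: 59.5
```

```bash
python3 -m handwheel '{"hand":[0,0,0,0,0,0,0,0,0,0,0,0],"offset":[[0,0,0.02],[0,0,0.05],[0,0,0.085],[0,0,0.12],[0.003,0.035,0.12],[0.006,0.073,0.12],[0.009,0.111,0.12],[0.012,0.149,0.12],[0.015,0.187,0.12],[0.018,0.225,0.12],[0.022,0.264,0.12],[0.022,0.264,0.09]],"yaw":[0,0,0,0,0,0,0,0,0,0,0,0]}'; python3 -m handwheel '{"hand":[0,0,0,0,0],"offset":[[0,0,-0.035],[0,0,-0.06],[0,0,-0.075],[0,0,-0.079],[0,0,-0.079]],"yaw":[0,0,0,0,0]}'; python3 -m handwheel '{"hand":[0,0],"offset":[[0,0,-0.003],[0,0,-0.005]],"yaw":[0,0]}'
```

```text
t: 25.35
tcp_pos: [0.5553, 0.0193, 0.1262]
tcp_rot: [[0.006, -1.0, 0.01], [-1.0, -0.006, 0.003], [-0.003, -0.01, -1.0]]
wrist_force: [0.7, -0.3, -3.8]
opening: 0.0365
gripper_force: 60.9
t: 25.85
tcp_pos: [0.5516, 0.0146, 0.0432]
tcp_rot: [[0.001, -1.0, -0.001], [-1.0, -0.001, -0.0], [0.0, 0.001, -1.0]]
wrist_force: [0.5, 0.2, -1.7]
opening: 0.0363
gripper_force: 60.8
t: 26.05
tcp_pos: [0.5528, 0.0149, 0.0402]
tcp_rot: [[0.002, -1.0, 0.003], [-1.0, -0.002, 0.0], [-0.0, -0.003, -1.0]]
wrist_force: [-7.5, 1.9, 16.5]
opening: 0.0362
gripper_force: 62.7
```

```bash
python3 -m handwheel '{"hand":[0,1,1,1,1,1,1,1,1,1,1,1],"offset":[[0,0,0.002],[0,0,0.002],[0,0,0.002],[0,0,0.002],[0,0,0.045],[0,0,0.09],[0,0,0.13],[-0.023,-0.038,0.13],[-0.046,-0.076,0.13],[-0.069,-0.114,0.13],[-0.092,-0.152,0.13],[-0.115,-0.19,0.13]],"yaw":[0,0,0,0,0,0,0,0,0,0,0,0]}'; python3 -m handwheel '{"hand":[1,1,1,1,1,1,1,0,0,0,0],"offset":[[-0.023,-0.038,0],[-0.038,-0.068,0],[-0.038,-0.068,-0.03],[-0.038,-0.068,-0.07],[-0.038,-0.068,-0.11],[-0.038,-0.068,-0.133],[-0.038,-0.068,-0.134],[-0.038,-0.068,-0.134],[-0.038,-0.068,-0.134],[-0.038,-0.068,-0.134],[-0.038,-0.068,-0.134]],"yaw":[0,0,0,0,0,0,0,0,0,0,0]}'
```

```text
t: 27.25
tcp_pos: [0.4358, -0.1765, 0.1686]
tcp_rot: [[0.002, -1.0, 0.001], [-1.0, -0.002, -0.0], [0.0, -0.001, -1.0]]
wrist_force: [0.6, -0.9, -0.2]
opening: 0.0852
gripper_force: 0.0
t: 28.35
tcp_pos: [0.4001, -0.2437, 0.0361]
tcp_rot: [[0.002, -1.0, 0.003], [-1.0, -0.002, -0.001], [0.001, -0.003, -1.0]]
wrist_force: [-0.0, 1.2, 6.1]
opening: 0.0422
gripper_force: 60.6
```

```bash
python3 -m handwheel '{"hand":[0,0,0,0,0,0,0,0,0,0,0,0],"offset":[[0,0,0.02],[0,0,0.05],[0,0,0.085],[0,0,0.12],[0.022,0.03,0.12],[0.044,0.06,0.12],[0.066,0.09,0.12],[0.088,0.12,0.12],[0.11,0.15,0.12],[0.132,0.18,0.12],[0.151,0.206,0.12],[0.151,0.206,0.09]],"yaw":[0,0,0,0,0,0,0,0,0,0,0,0]}'; python3 -m handwheel '{"hand":[0,0,0,0,0],"offset":[[0,0,-0.035],[0,0,-0.06],[0,0,-0.075],[0,0,-0.079],[0,0,-0.079]],"yaw":[0,0,0,0,0]}'; python3 -m handwheel '{"hand":[0,0],"offset":[[0,0,-0.003],[0,0,-0.005]],"yaw":[0,0]}'
```

```text
t: 29.55
tcp_pos: [0.555, -0.0342, 0.1282]
tcp_rot: [[0.005, -1.0, 0.011], [-1.0, -0.005, 0.001], [-0.001, -0.011, -1.0]]
wrist_force: [1.1, -0.8, -1.8]
opening: 0.0424
gripper_force: 61.2
t: 30.05
tcp_pos: [0.5499, -0.0372, 0.0456]
tcp_rot: [[0.001, -1.0, -0.0], [-1.0, -0.001, -0.0], [0.0, 0.0, -1.0]]
wrist_force: [0.5, 1.1, -0.6]
opening: 0.0424
gripper_force: 61.2
t: 30.25
tcp_pos: [0.5508, -0.0371, 0.0421]
tcp_rot: [[0.002, -1.0, 0.003], [-1.0, -0.002, 0.0], [-0.0, -0.003, -1.0]]
wrist_force: [-7.1, 3.2, 17.4]
opening: 0.0424
gripper_force: 63.0
```

```bash
python3 -m handwheel '{"hand":[0,1,1,1,1,1,1,1,1,1,1,1],"offset":[[0,0,0.002],[0,0,0.002],[0,0,0.002],[0,0,0.002],[0,0,0.045],[0,0,0.09],[0,0,0.13],[-0.015,-0.04,0.13],[-0.03,-0.08,0.13],[-0.045,-0.12,0.13],[-0.06,-0.16,0.13],[-0.07,-0.2,0.13]],"yaw":[0,0,0,0,0,0,0,0,0,0,0,0]}'; python3 -m handwheel '{"hand":[1,1,1,1,1,1,1,0,0,0,0],"offset":[[-0.013,-0.04,0],[-0.018,-0.058,0],[-0.018,-0.058,-0.03],[-0.018,-0.058,-0.07],[-0.018,-0.058,-0.11],[-0.018,-0.058,-0.135],[-0.018,-0.058,-0.136],[-0.018,-0.058,-0.136],[-0.018,-0.058,-0.136],[-0.018,-0.058,-0.136],[-0.018,-0.058,-0.136]],"yaw":[0,0,0,0,0,0,0,0,0,0,0]}'
```

```text
t: 31.45
tcp_pos: [0.4787, -0.2387, 0.1705]
tcp_rot: [[0.001, -1.0, 0.0], [-1.0, -0.001, -0.0], [0.0, -0.0, -1.0]]
wrist_force: [2.2, 0.2, 0.8]
opening: 0.0853
gripper_force: 0.0
t: 32.55
tcp_pos: [0.4631, -0.2958, 0.0364]
tcp_rot: [[0.002, -1.0, 0.003], [-1.0, -0.002, -0.002], [0.002, -0.003, -1.0]]
wrist_force: [-0.8, 1.7, 6.5]
opening: 0.0419
gripper_force: 60.2
```

```bash
python3 -m handwheel '{"hand":[0,0,0,0,0,0,0,0,0,0,0,0],"offset":[[0,0,0.02],[0,0,0.05],[0,0,0.085],[0,0,0.12],[0.015,0.035,0.12],[0.03,0.07,0.12],[0.045,0.105,0.12],[0.06,0.14,0.12],[0.075,0.175,0.12],[0.089,0.201,0.12],[0.089,0.201,0.12],[0.089,0.201,0.09]],"yaw":[0,0,0,0,0,0,0,0,0,0,0,0]}'; python3 -m handwheel '{"hand":[0,0,0,0,0],"offset":[[0,0,-0.035],[0,0,-0.06],[0,0,-0.075],[0,0,-0.079],[0,0,-0.079]],"yaw":[0,0,0,0,0]}'; python3 -m handwheel '{"hand":[0,0],"offset":[[0,0,-0.003],[0,0,-0.005]],"yaw":[0,0]}'
```

```text
t: 33.75
tcp_pos: [0.5542, -0.0936, 0.1282]
tcp_rot: [[0.003, -1.0, 0.009], [-1.0, -0.003, -0.001], [0.001, -0.009, -1.0]]
wrist_force: [0.1, 0.4, -1.5]
opening: 0.0412
gripper_force: 60.1
t: 34.25
tcp_pos: [0.5506, -0.0945, 0.0453]
tcp_rot: [[0.001, -1.0, -0.001], [-1.0, -0.001, -0.0], [0.0, 0.001, -1.0]]
wrist_force: [0.3, -0.5, -1.4]
opening: 0.0413
gripper_force: 60.0
t: 34.45
tcp_pos: [0.5518, -0.0943, 0.0424]
tcp_rot: [[0.002, -1.0, 0.003], [-1.0, -0.002, -0.0], [0.0, -0.003, -1.0]]
wrist_force: [-6.7, 4.5, 17.2]
opening: 0.0414
gripper_force: 61.7
```

Release, rise and move clear, then compare with the first pictures.

```bash
python3 -m handwheel '{"hand":[0,1,1,1,1,1,1,1,1,1,1,1],"offset":[[0,0,0.002],[0,0,0.002],[0,0,0.002],[0,0,0.002],[0,0,0.045],[0,0,0.09],[0,0,0.13],[-0.02,-0.04,0.15],[-0.04,-0.08,0.17],[-0.06,-0.12,0.18],[-0.08,-0.16,0.18],[-0.08,-0.2,0.18]],"yaw":[0,0,0,0,0,0,0,0,0,0,0,0]}'; python3 - <<'E'
from h import *
rows=[]
for n,(x,y,w,h) in(("scene",(220,170,180,135)),("side",(240,160,160,120))):
    new=ctrl.grab_frame(n)[:,:,::-1];old=cv2.imread(f"pics/{n}0.png")
    rows.append(np.hstack([cv2.resize(i[y:y+h,x:x+w],(400,300),interpolation=2) for i in(old,new)]))
    for t in "bur_cup file_pot punch_can bottle tin".split():
        print(n,t,[np.round(d["rect"]) for d in ctrl.search_frame(n,t)[:1]])
cv2.imwrite("pics/f.png",np.vstack(rows));print(ctrl.get_obs()["tcp_pos"],ctrl.get_obs()["wrist_force"])
E
```

```text
t: 35.65
tcp_pos: [0.4691, -0.2958, 0.2218]
tcp_rot: [[0.001, -1.0, 0.002], [-1.0, -0.001, -0.001], [0.001, -0.002, -1.0]]
wrist_force: [1.1, -0.1, 0.1]
opening: 0.0854
gripper_force: 0.0
scene bur_cup [array([286., 225., 310., 281.])]
scene file_pot [array([246., 226., 279., 280.])]
scene punch_can [array([321., 233., 345., 283.])]
scene bottle [array([356., 180., 384., 241.])]
scene tin [array([280., 209., 314., 238.])]
side bur_cup [array([302., 367., 338., 427.])]
side file_pot [array([206., 165., 327., 294.])]
side punch_can [array([292., 225., 312., 266.])]
side bottle [array([361., 254., 383., 300.])]
side tin [array([358., 224., 385., 247.])]
[ 0.47104227 -0.29366308  0.22036332] [ 0.54718653 -0.16011355 -0.24890642]
```

View pics/f.png

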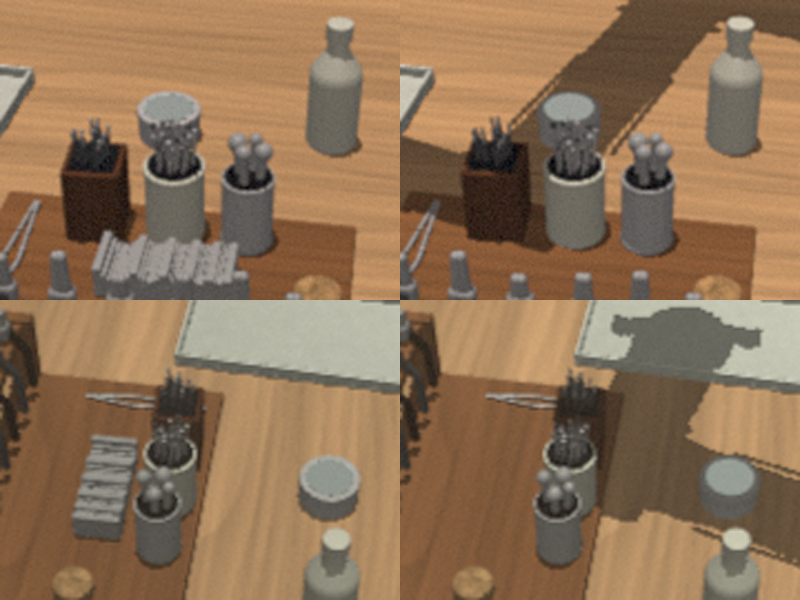

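In both views the containers sit within about 1 px of their start positions, e.g. the can (248→648, 210), and the bottle and tin have not moved. Handing in.

```bash
python3 -c "
from workcell import ctrl
print(ctrl.job_done())"
```

```text
the job is handed in; nothing more can be done
None
```

I handed the job in at about 36 s of robot time: the swage block lies flat and lengthwise about 5 mm from the pad's middle, all three containers stand upright back in their own places, and the bottle and tin have not moved (checked in the camera views; no verdict was returned).

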